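Clamp a donated night-light in the test socket and run the test

TASK

A donated night-light stands in one of two socket blocks: swing that block's orange clamp lever down until it is fully shut. Then press the yellow button fully and let it come up, and after it the green one, one at a time; press no button before the clamp is shut and never the red one. Leave the night-light seated, the empty block's lever as it is and the goods standing around undisturbed.

Things in the scene. Friction and masses are not known exactly. Their poses are not given: they have to be found in the camera images.
- loaded_block: grey socket block fixed to the table, 110 (x) by 100 (y) by 36 mm high, origin at the centre of its underside. Square lamp pocket, 43 mm wide, 12 mm deep, centred at (-8, -18) mm. The lever hangs between steel ears (y = 25 to 51 mm, 58 mm high) near the +x end. This one holds the night-light; it may be the left or the right one.
- loaded_lever (a joint): Loaded block's lever angle: 0 = fully shut (level, pointing to the block's -x; hard stop), 1.57 = upright, to 1.95 = leaning to +x. Steel arm 10 wide, 10 mm thick; orange end paddle 22 wide, 10 mm thick, 75 to 105 mm from the hinge. Stiff hinge (about 2 N at the paddle): stays where left, no spring. A 34 mm jaw on its shaft comes down over the lamp's foot without touching.
- loaded_lever_hinge (a point): hinge of the loaded block's lever: at x = 42, y = 38 mm in the block's frame, 46 mm above the table; the axis runs along the block's y, so the lever swings in the block's plane y = 38 mm. At lever angle q a point d from the hinge lies d cos q towards the block's -x and d sin q above the hinge.
- loaded_lever_tip (a point): end of the orange paddle of the loaded block's lever, 105 mm from the hinge
- loaded_block_socket (a point): centre of the floor of the loaded block's lamp pocket, 24 mm above the table
- lamp: loose night-light, 60 g: white square foot 40 x 40 x 14 mm, white neck 26 mm across, amber globe 34 mm across, 60 mm high in all (top 84 mm above the table when seated); origin at the centre of its underside, on the pocket floor
- empty_block: grey socket block fixed to the table, 110 (x) by 100 (y) by 36 mm high, origin at the centre of its underside. Square lamp pocket, 43 mm wide, 12 mm deep, centred at (-8, -18) mm. The lever hangs between steel ears (y = 25 to 51 mm, 58 mm high) near the +x end. This one is the same but has no night-light in it.
- empty_lever (a joint): Lever of the empty block, built the same and also standing open; same meaning of the angle. To be left alone.
- empty_lever_tip (a point): end of the orange paddle of the empty block's lever, 105 mm from the hinge
- panel: white test panel fixed to the table, 250 (x) by 90 (y) by 30 mm high, origin at the centre of its underside; three buttons stand on it in a row along its x, 60 mm apart, and a dark gauge at its +x end
- yellow_top (a point): centre of the top face of the yellow round button, 26 mm across, facing up, 48 mm above the table, 6 mm above its 42 mm wide black collar. It goes down with the button. Any of the three places on the panel.
- green_top (a point): centre of the top face of the green round button, 26 mm across, facing up, 48 mm above the table, 6 mm above its 42 mm wide black collar. It goes down with the button. Any of the three places on the panel.
- red_top (a point): centre of the top face of the red round button, 26 mm across, facing up, 48 mm above the table, 6 mm above its 42 mm wide black collar. It goes down with the button. Any of the three places on the panel.
- yellow (a joint): how far the yellow button is pressed: 0 = up, 0.006 m = fully down. It springs back up by itself; starts to move at 1.5 N, 5 N hold it fully down.
- green (a joint): how far the green button is pressed: 0 = up, 0.006 m = fully down. It springs back up by itself; starts to move at 1.5 N, 5 N hold it fully down.
- red (a joint): how far the red button is pressed: 0 = up, 0.006 m = fully down. It springs back up by itself; starts to move at 1.5 N, 5 N hold it fully down.
- shaker: bystander: glass salt shaker with steel cap, 36 mm across, 77 mm high; origin under its centre
- mill: bystander: dark wooden pepper mill, 56 mm across, 138 mm high; origin under its centre
- dish: bystander: white and blue butter dish, 100 x 60 mm, 64 mm high; origin under its centre
- candle_holder: bystander: brass candle holder, 104 mm across, 65 mm high; origin under its centre
- bowl: bystander: glass bowl, 120 mm across, 60 mm high; origin under its centre
- pot: bystander: terracotta pot, 100 mm across, 85 mm high; origin under its centre
- squeegee: bystander: blue-handled spatula lying flat along its x, about 240 mm long
There are look-alikes about, which are no part of the job. Leave any purple look-alike of the loaded_block alone.

How it is judged:
By the outcome, as a careful person would: the job done as asked, in the order asked, and still so for the second after the job is handed in, with the robot touching nothing.
It also fails if it takes over 51 s, if anything falls off the work surface, if the arm or the gripper's body presses on something with over 40 N, if the wrist force passes 120 N, or if a joint passes its speed limit or range.

ROBOT

A 6-joint arm with a two-finger parallel gripper is mounted at the origin on the work surface. World frame = base frame: x ahead of the robot, y to its left, z up, the work surface at z = 0. Lengths are in m, angles in rad, forces in N, time in s.
With the tool pointing down it reaches from about 0.35 to 0.975 m from the base axis. Payload 7.1 kg.
Tool frame: the origin (TCP) lies midway between the tips of the shut fingers; the grasp point (between the pads) lies 19 mm behind it; z points along the fingers, x is the direction in which the jaws open and shut, and the axes are right-handed (so a half turn about z gives the same grasp; the last joint's range is limited). The gripper opens to 88 mm and grips with 3 to 60 N. Pads are 20 mm wide; open, the fingers measure 115 mm over their backs; the gripper's body (75 mm by 178 mm) begins 61 mm behind the grasp point.
Start: joints at [-1.218, 0.423, 1.63, -0, 1.089, -0.019], TCP at [0.227, -0.582, 0.223] pointing down, gripper open.
Joint ranges: [-3, 3], [-0.9, 2.11], [0.09, 2.58], [-1.31, 4.45], [0.11, 2.69], [-2.54, 2.54]. Speed limits (rad/s): [2.39, 2.39, 3.01, 3.14, 3.14, 3.14].

INTERFACE

Orientations are given as a unit quaternion [w, x, y, z].
In Python, from station import move_pose, movel, movej, command_gripper, wait, inverse_kinematics, read_camera, camera_info, MotionError, job_done, get_time, get_joint_pos, get_qvel, get_effort, get_tcp_pos, get_ee_rot, get_ft_force, get_ft_torque, get_grip_width gives the robot as it stands. Calls block until the motion is done:
- move_pose(position, orientation): joint-space move of the TCP to a pose.
- movel(position, frame=None, v=0.15, until_force=None): straight line of the TCP; frame=None keeps the orientation; v is the mean speed in m/s. With until_force (N) it stops when the force on the tool has changed by that much, and returns True; else False.
- movej(angles): joint-space move.
- command_gripper(opening): opening from 0.0 (shut) to 1.0 (fully open); the grip force is fixed at half the most; returns when the fingers have stopped.
- wait(seconds).
- inverse_kinematics(position, orientation): joint angles nearest the present ones, or None.
- read_camera(name): name is "scene" or "top" or "wrist"; returns the picture (480x640x3 uint8, red, green, blue); there is no depth.
- camera_info(name): a dict with "intrinsics" (3x3 intrinsics, pixels), "dist" ([k1, k2, p1, p2, k3] as OpenCV has them; the pictures are not rectified), "T" (4x4, takes a point from camera to world coordinates); the wrist camera has in their place "tool_from_camera" (4x4, takes a point from camera to tool coordinates, whose origin is the TCP and whose axes are the tool frame's). Camera axes: x right, y up, looking along -z (the intrinsics and any distortion apply to the point x, -y, -z); pixel columns grow to the right and rows downward; lengths in m; the calibration is good to about 2 mm. A picture is of the moment at which its call begins: read the wrist's pose just before it. camera_info takes no time and is no camera call.
A pose or a line that the arm cannot do raises MotionError and nothing moves.
- job_done(): hands the job in, once; it reports no verdict.
Readings, each from a call of its own:
- get_time(): time.
- get_joint_pos(): joint angles.
- get_qvel(): joint speeds.
- get_effort(): joint torques, N m.
- get_tcp_pos(): TCP position.
- get_ee_rot(): TCP orientation.
- get_ft_force(): force on the tool from outside, world axes, zero at the start.
- get_ft_torque(): the same for the moment, N m.
- get_grip_width(): opening from 0.0 (shut) to 1.0 (fully open).
Only numpy, scipy, OpenCV 4.12 (cv2) and the standard library are available. Lean on these libraries where they do the work, as an engineer would, in place of code of your own. Each camera call takes 0.05 s, during which the arm holds its last target. There are 200 camera calls.

## Working session

There is one attempt and no reset: what is moved stays moved. The work goes in short steps, each a Python script; the robot and the scene stay as the last script left them, time stands still between calls to the robot, and variables do not carry over. Pictures are saved under pics/ and viewed, about 8 in all and at most 12, crops included, and the job is handed in when it is done.

```bash
ls; mkdir -p pics; python3 - <<'E'
from station import *
import cv2
for n in("scene","top"):
    im=read_camera(n); cv2.imwrite(f"pics/{n}0.png",im[:,:,::-1])
    i=camera_info(n); print(n,i)
print(get_time(),get_ee_rot())
E
```

```text
pics
scene {'intrinsics': array([[437.82336555,   0.        , 313.72132895],
       [  0.        , 437.82336555, 229.12661078],
       [  0.        ,   0.        ,   1.        ]]), 'dist': array([-0.06833703,  0.        ,  0.        ,  0.        ,  0.        ]), 'T': array([[-0.16894827, -0.64248181,  0.74744471,  1.28971786],
       [ 0.98544932, -0.09579543,  0.14040254,  0.1516237 ],
       [-0.0186043 ,  0.76028965,  0.64931774,  0.69133532],
       [ 0.        ,  0.        ,  0.        ,  1.        ]])}
top {'intrinsics': array([[585.343112  ,   0.        , 320.85453806],
       [  0.        , 585.343112  , 243.40918864],
       [  0.        ,   0.        ,   1.        ]]), 'dist': array([0.02213998, 0.        , 0.        , 0.        , 0.        ]), 'T': array([[ 0.00733388,  0.98514825, -0.17154926,  0.33284951],
       [-0.99981783,  0.01024715,  0.01610278,  0.03562609],
       [ 0.01762151,  0.17139991,  0.98504393,  1.21136838],
       [ 0.        ,  0.        ,  0.        ,  1.        ]])}
0.1 [-3.88886184e-04  8.25608514e-01 -5.64242965e-01 -5.54523782e-04]
```

View pics/scene0.png

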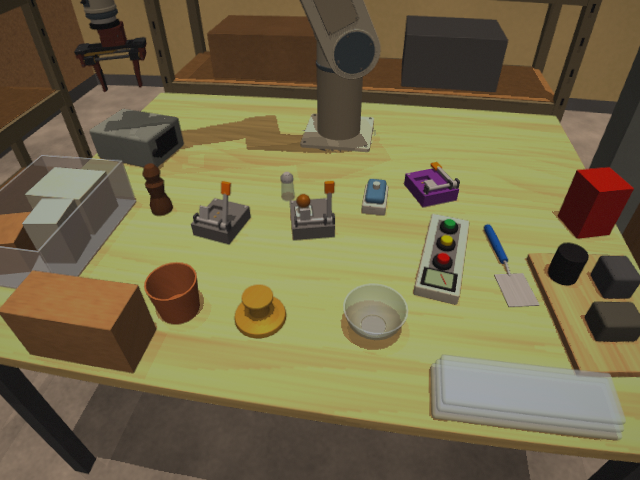

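View pics/top0.png

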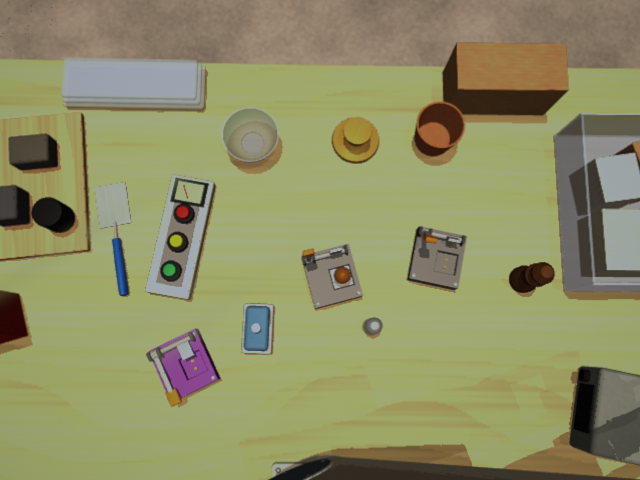

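Scene: the loaded block (amber globe) is at top (332,276), the empty one at (437,258). The panel is at left with red (184,213), yellow (177,242) and green (171,270). Next I'll zoom in on the loaded block and measure colour centroids.

```bash
cat > h.py <<'E'
import numpy as np, cv2
from station import *
def ray(n,px):
    i=camera_info(n); u=cv2.undistortPoints(np.array([[px]],float),i["intrinsics"],i["dist"])[0,0]
    T=i["T"]; return T[:3,3],T[:3,:3]@np.array([u[0],-u[1],-1])
def onz(n,px,z):
    o,d=ray(n,px); return o+d*(z-o[2])/d[2]
def tri(a,b):
    (o1,d1),(o2,d2)=ray("top",a),ray("scene",b)
    s=np.linalg.lstsq(np.c_[d1,-d2],o2-o1,rcond=None)[0]
    p,q=o1+s[0]*d1,o2+s[1]*d2; return (p+q)/2,np.linalg.norm(p-q)
def proj(n,P):
    i=camera_info(n); T=i["T"]; p=(np.atleast_2d(P)-T[:3,3])@T[:3,:3]; p=p*[1,-1,-1]
    return cv2.projectPoints(p,np.zeros(3),np.zeros(3),i["intrinsics"],i["dist"])[0][:,0]
def blobs(im,lo,hi,amin=15):
    m=cv2.inRange(cv2.cvtColor(im,cv2.COLOR_RGB2HSV),lo,hi)
    n,_,s,c=cv2.connectedComponentsWithStats(m); return [(np.round(c[k],1),s[k]) for k in range(1,n) if s[k][4]>=amin]
E
python3 - <<'E'
from h import *
ims={n:cv2.cvtColor(cv2.imread(f"pics/{n}0.png"),cv2.COLOR_BGR2RGB) for n in("top","scene")}
C={"green":((50,120,60),(75,255,255)),"yellow":((24,190,120),(31,255,255)),"red":((0,200,120),(3,255,255)),"orange":((8,200,150),(17,255,255))}
for n,im in ims.items():
  for c,(lo,hi) in C.items():
    for b,s in blobs(im,lo,hi):
        print(n,c,b,s, onz(n,b,.048).round(3) if s[4]<600 else "")
t=ims["top"][235:315,290:375]; s=ims["scene"][170:250,265:350]
cv2.imwrite("pics/c1.png",cv2.cvtColor(np.hstack([cv2.resize(t,(400,400*80//85),interpolation=2),cv2.resize(s,(400,400*80//85),interpolation=2)]),cv2.COLOR_RGB2BGR))
E
```

```text
top green [169.  269.5] [163 263  13  13 134] [0.48  0.318 0.048]
top red [181.9 211.6] [177 206  11  12 101] [0.598 0.299 0.048]
top orange [431.  240.7] [426 239  11   4  15] [ 0.543 -0.206  0.048]
scene green [449.5 223. ] [444 219  12   9  76] [0.482 0.317 0.048]
scene yellow [446.5 238.9] [441 235  12   8  64] [0.539 0.307 0.048]
scene red [604.9 179.4] [578 168  55  24 785] 
scene red [443.2 256.7] [438 253  11   8  67] [0.597 0.297 0.048]
scene orange [434.7 164.7] [431 163   8   5  19] [0.233 0.294 0.048]
scene orange [224.6 185.2] [222 182   8   8  47] [ 0.41  -0.246  0.048]
scene orange [329.1 182.5] [325 182   9   2  15] [0.36  0.02  0.048]
```

View pics/c1.png

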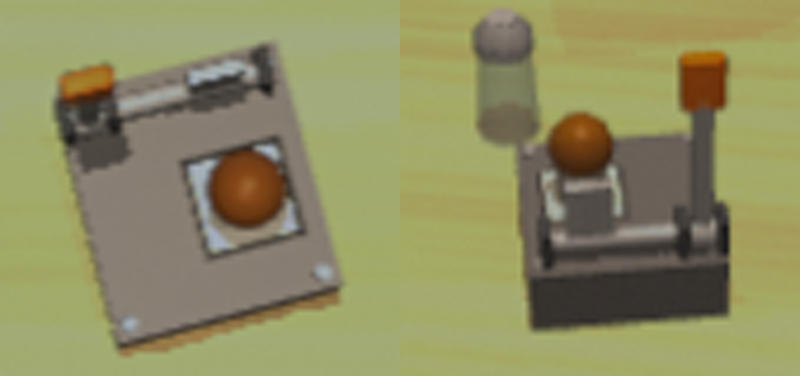

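The lever stands nearly upright at the block's +x/+y corner. The block's top corners in the left crop are BR (340,286), BL (120,345) and TR (275,43).

```bash
cat >> h.py <<'E'
def blk(P,x0,y0,yaw):
    P=np.atleast_2d(P)/1000.; c,s=np.cos(yaw),np.sin(yaw)
    return P@np.array([[c,s,0],[-s,c,0],[0,0,1]])+[x0,y0,0]
E
python3 - <<'E'
from h import *
from scipy.optimize import least_squares
k=85/400
T=lambda x,y:(290-.4+x*k,235-.4+y*k); S=lambda x,y:(265-.4+(x-400)*k,170-.4+y*k)
BR,BL,TR=[onz("top",T(*p),.036) for p in((340,286),(120,345),(275,43))]
print("corners",BR,BL,TR,"y size",np.linalg.norm(BL-BR),"x size",np.linalg.norm(TR-BR))
# scene: top-face front (+x) edge corners
SR,SL=[onz("scene",S(*p),.036) for p in((728,262),(530,268))]; print("scene +x corners (+y,-y)",SR,SL,np.linalg.norm(SR-SL))
obs=np.array([BR,BL,TR,SR,SL])
mod=np.array([[-55,-50,36],[-55,50,36],[55,-50,36],[55,50,36],[55,-50,36.]])
r=least_squares(lambda v:(blk(mod,*v)-obs)[:,:2].ravel(),[.45,0,.2]); v=r.x
print("pose",v,"res mm",(r.fun*1000).round(1))
gl,e=tri(T(247,187),S(581,144)); print("globe",gl,e,"expect",blk([-8,-18,67],*v))
tp,e=tri(T(87,78),S(703,58)); 
print("tip",tp,e); h=blk([42,38,46],*v)[0]; d=tp-h
c,s=np.cos(v[2]),np.sin(v[2]); print("hinge",h,"rel along -x",-(d[0]*c+d[1]*s),"y",-d[0]*s+d[1]*c,"z",d[2],"q",np.arctan2(d[2],-(d[0]*c+d[1]*s)))
g,y,rd=[np.array(a) for a in((.481,.3175),(.539,.307),(.5975,.298))]
print(np.linalg.norm(g-y),np.linalg.norm(y-rd))
i=camera_info("wrist");print(i["tool_from_camera"].round(3))
E
```

```text
corners [ 0.43241547 -0.06675021  0.036     ] [0.40653187 0.02695793 0.036     ] [ 0.53744158 -0.03904894  0.036     ] y size 0.09721716374378832 x size 0.1086178759966585
scene +x corners (+y,-y) [0.51468437 0.0549585  0.036     ] [ 0.533628   -0.04108876  0.036     ] 0.09789757971262421
pose [ 0.47182068 -0.00600311  0.24820924] res mm [-1.6 -1.2 -0.3  2.  -0.  -1.9 -1.8  1.   3.8  0.1]
globe [ 0.47082932 -0.02578776  0.06753214] 0.0010049284050179035 expect [[ 0.46848788 -0.02541683  0.067     ]]
tip [0.50330117 0.04101592 0.14847797] 0.0012149940122461412
hinge [0.50319814 0.04115041 0.046     ] rel along -x -6.682657176479962e-05 y -0.0001556855004335929 z 0.10247796511241573 q 1.5714484334425938
0.05894276885250646 0.05918825897084657
[[ 1.     0.    -0.     0.001]
 [ 0.    -0.968 -0.249 -0.067]
 [-0.     0.249 -0.968 -0.162]
 [ 0.     0.     0.     1.   ]]
```

Everything agrees: globe height 67.5 mm, lever tip at q≈1.57, and the buttons spaced 59 mm. Next I swing the lever.

```bash
cat >> h.py <<'E'
V=(.4718,-.0060,.2482)
def down(a): return np.array([0,np.cos(a/2),np.sin(a/2),0])
def tcp(q,d=90,h=13.5,gap=0):
    s=d*np.cos(q)-(5+gap)*np.sin(q)-h; z=d*np.sin(q)+(5+gap)*np.cos(q)
    return blk([42-s,38,46+z],*V)[0]
E
python3 - <<'E'
from h import *
command_gripper(0.0)
p=get_tcp_pos(); movel([p[0],p[1],.30],v=.2)
R=down(V[2]); st=tcp(np.pi/2,gap=25)
for a in(V[2],V[2]-np.pi): print(inverse_kinematics([st[0],st[1],.30],down(a)))
move_pose([st[0],st[1],.30],R)
movel(st,v=.2); f0=get_ft_force(); print(get_tcp_pos(),st,f0,get_time(),get_grip_width())
for q in np.linspace(np.pi/2,.08,13):
    hit=movel(tcp(q),v=.08,until_force=25); print(round(q,2),(get_ft_force()-f0).round(1),hit)
    if hit: break
im=read_camera("scene"); im2=read_camera("wrist"); print(get_time())
cv2.imwrite("pics/l1.png",np.hstack([cv2.resize(im[150:270,250:390],(400,343)),cv2.resize(im2,(400,343))])[:,:,::-1])
E
```

```text
[ 7.30484417e-02  2.25607661e-01  1.72460825e+00 -4.44089210e-16
  1.19137675e+00 -1.75151558e-01]
None
[0.54610515 0.05178103 0.1368638 ] [0.54534489 0.05183942 0.136     ] [ 0.19715079 -0.53068799  0.4463677 ] 5.4583 0.004578394102222577
1.57 [-0.4 -0.5 -0.7] False
1.45 [-0.6  0.4 -0.6] False
1.32 [-0.5  0.7 -0.5] False
1.2 [ 0.5  0.7 -0.3] False
1.07 [ 0.4 -0.3 -0.3] False
0.95 [ 0.   1.4 -0.9] False
0.83 [0.2 0.5 0.1] False
0.7 [-0.7  0.4 -0.5] False
0.58 [-0.8  1.1 -0.5] False
0.45 [-1.1  0.1 -0.7] False
0.33 [-0.7  0.9 -0.1] False
0.2 [-0.2  0.3 -0.5] False
0.08 [ 0.2  0.  -0.5] False
9.5167
```

View pics/l1.png

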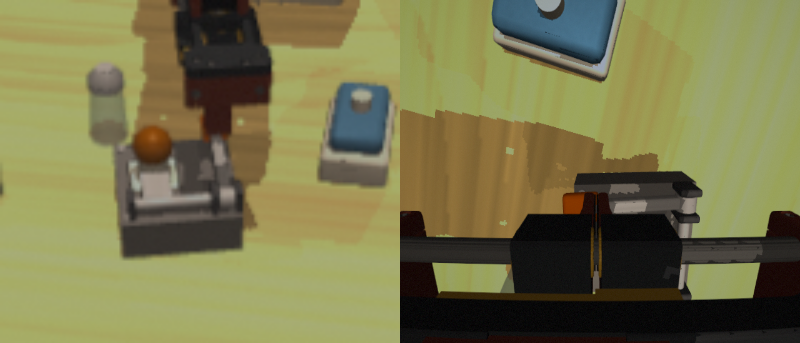

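The lever followed and now lies nearly level under the fingers. Next I push it to the stop, back off and check.

```bash
python3 - <<'E'
from h import *
p=get_tcp_pos(); hit=movel([p[0],p[1],.040],v=.03,until_force=15)
p=get_tcp_pos(); print(hit,p,get_ft_force()); wait(.3); print(get_ft_force())
movel([p[0],p[1],.20],v=.2)
# clear the view, on the way to the panel
y=np.array([.539,.307]); move_pose([.539,.307,.16],down(V[2]))
a,b=read_camera("top"),read_camera("scene"); print(get_time(),get_ft_force())
t=a[235:315,290:375]; s=b[170:250,265:350]
cv2.imwrite("pics/l2.png",np.hstack([cv2.resize(x,(400,376),interpolation=2) for x in(t,s)])[:,:,::-1])
q=blk([42-105,38,46],*V)[0]; print("expected tip shut px",proj("top",q),proj("scene",q))
k=400/85;P=proj("top",q)[0];Q=proj("scene",q)[0];print((P-[290,235])*k,(Q-[265,170])*k+[400,0])
E
```

```text
True [0.42966366 0.02246927 0.05104599] [-2.72857648 -0.05841099 16.11765937]
[-2.33798214 -0.02238265 14.13683818]
12.375 [ 0.31455285 -0.32475555  0.09823106]
expected tip shut px [[320.97091431 310.24889602]] [[324.76086295 192.14519107]]
[145.74547911 354.11245187] [681.22759038 104.21266385]
```

View pics/l2.png

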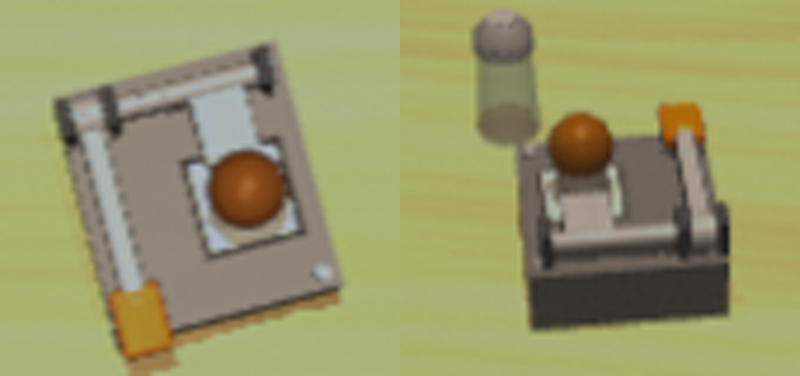

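The lever is shut: tip at (146,354), as predicted, and the stop was met at z = 51 mm. The lamp is in place. Buttons next.

```bash
python3 - <<'E'
from h import *
for n,(x,y) in {"yellow":(.539,.307),"green":(.4805,.3175)}.items():
    movel([x,y,.12],v=.15); movel([x,y,.056],v=.1)
    c=movel([x,y,.040],v=.015,until_force=1.2); print(n,"contact",c,get_tcp_pos())
    c=movel([x,y,.034],v=.015,until_force=11); print("bottom",c,get_tcp_pos(),get_ft_force()); wait(.3)
    print("held",get_tcp_pos()[2],get_ft_force()[2])
    movel([x,y,.056],v=.05); movel([x,y,.12],v=.15); wait(.3)
    im=read_camera("scene"); cv2.imwrite(f"pics/{n}.png",im[:,:,::-1])
movel([x,y,.25],v=.2); move_pose([.45,.42,.3],down(V[2]))
a,b=read_camera("top"),read_camera("scene"); print(get_time(),get_ft_force())
cv2.imwrite("pics/end.png",np.hstack([cv2.resize(x,(400,300),interpolation=3) for x in(a,b)])[:,:,::-1])
for n,im in(("top",a),("scene",b)):
    old=cv2.imread(f"pics/{n}0.png")[:,:,::-1]; d=(np.abs(im.astype(int)-old).max(2)>40).astype(np.uint8)
    k,_,s,c=cv2.connectedComponentsWithStats(d); print(n,[(c[i].round(),s[i][4]) for i in range(1,k) if s[i][4]>12])
E
```

```text
yellow contact True [0.53919471 0.30708878 0.05110336]
bottom True [0.5392554  0.30709683 0.04634234] [-1.37273601 -0.81363715  7.0299184 ]
held 0.04631719060135424 7.8048369335482395
green contact True [0.4806852  0.31765092 0.05091321]
bottom True [0.48076756 0.31768388 0.04633329] [-1.20362242 -0.74076754  8.27216023]
held 0.046332814905120645 7.716429450359981
21.6667 [ 0.58324432 -0.06000852 -0.99189184]
top [(array([ 35., 198.]), np.int32(181)), (array([  5., 207.]), np.int32(124)), (array([ 65., 350.]), np.int32(14173)), (array([315., 282.]), np.int32(443)), (array([337., 258.]), np.int32(213)), (array([305., 423.]), np.int32(20954)), (array([193., 346.]), np.int32(30)), (array([ 16., 385.]), np.int32(221)), (array([619., 435.]), np.int32(1703))]
scene [(array([86.,  4.]), np.int32(69)), (array([111.,  40.]), np.int32(2416)), (array([325.,  20.]), np.int32(681)), (array([387.,  19.]), np.int32(1363)), (array([539.,  54.]), np.int32(3453)), (array([571.,   9.]), np.int32(14)), (array([367.,  22.]), np.int32(50)), (array([309.,  37.]), np.int32(229)), (array([350.,  50.]), np.int32(721)), (array([320.,  53.]), np.int32(30)), (array([368.,  59.]), np.int32(98)), (array([338.,  71.]), np.int32(31)), (array([576.,  85.]), np.int32(152)), (array([104.,  87.]), np.int32(35)), (array([137., 121.]), np.int32(772)), (array([390., 150.]), np.int32(2513)), (array([524., 117.]), np.int32(145)), (array([261., 136.]), np.int32(3195)), (array([314., 116.]), np.int32(21)), (array([438., 167.]), np.int32(57)), (array([328., 195.]), np.int32(296)), (array([420., 182.]), np.int32(27)), (array([470., 214.]), np.int32(1237)), (array([304., 215.]), np.int32(115)), (array([492., 233.]), np.int32(37))]
```

View pics/end.png

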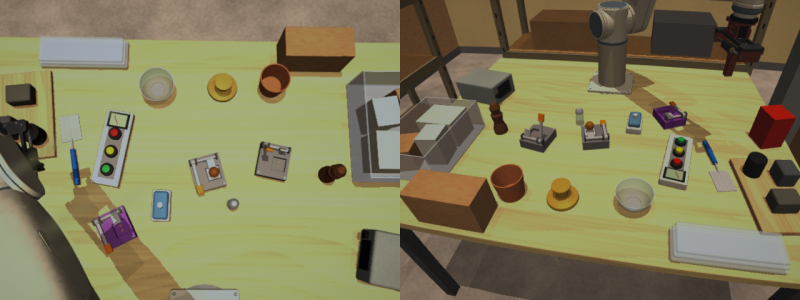

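The bottom readings (46.3 mm at about 8 N) don't match the expected 42 mm. I'll check this before handing in: touch the bare panel (should read 30 mm) to test for height bias, then lightly touch green's top, below the force that moves it.

```bash
python3 - <<'E'
from h import *
def F(n=5):
    r=[]
    for _ in range(n): wait(.02); r.append(get_ft_force()[2])
    return np.mean(r)
g=np.array([.4805,.3175]); u=(g-[.539,.307]); u/=np.linalg.norm(u); p=g+.040*u
move_pose([*p,.09],down(V[2])); movel([*p,.042],v=.1); wait(.1); f0=F()
hit=movel([*p,.024],v=.02,until_force=4); wait(.1); print("panel",hit,get_tcp_pos(),F()-f0,get_time())
movel([*p,.07],v=.15); movel([*g,.07],v=.15); movel([*g,.0545],v=.1); wait(.15); f0=F()
for z in np.arange(.0535,.0465,-.0005):
    movel([*g,z],v=.02); f=F()-f0; print(round(z*1e3,1),(get_tcp_pos()[2]*1e3).round(2),round(f,2))
    if f>1.2: break
movel([*g,.09],v=.15); print(get_time())
E
```

```text
panel True [0.44107109 0.32452923 0.03033847] 5.986260941466793 24.2
53.5 53.57 0.34
53.0 52.97 0.26
52.5 52.47 -0.08
52.0 52.06 1.62
27.3083
```

The panel reads 30.3 mm, so there's no height bias. Green's top is met at about 52.1 mm, so the stop at 46.3 mm is about 5.8 mm of travel. Both buttons stopped hard at the same depth with about 8 N on them, above the 5 N needed. They really did reach bottom; the caps just stand about 4 mm higher than stated. I'll hand in.

```bash
python3 - <<'E'
from h import *
p=get_tcp_pos(); movel([p[0],p[1],.22],v=.2); print(get_ft_force(),get_time()); job_done()
E
```

```text
[-0.2258179  -0.28831997  0.80383672] 28.1083
the job is handed in; nothing more can be done
```

I shut the loaded block's clamp, then pressed yellow and green once each in that order, and handed the job in at 28.1 s of the 51 s allowed. One check disagreed with the given data: the button height.

- **Clamp:** The loaded block was the one nearer the middle of the table. I swung its lever down with shut fingers, and it hit a firm stop at z = 51.0 mm, which is the expected level height. The pictures put the paddle tip where a shut lever should have it, with the lamp still seated.
- **Buttons:** Both met a hard stop at 46.3 mm and held about 8 N, above the 5 N that keeps them fully down. The last pictures show both up again.
- **What disagreed:** The stated height would put fully down at 42 mm. I touched the bare panel (30.3 mm read, 30 mm expected), so the arm's height reading is not off. A light touch on green, about 1.6 N, met its top at about 52 mm rather than 48 mm. That makes the travel about 5.8 mm, so I judged both presses complete and didn't repeat them. The camera rays had suggested roughly 48 mm, and I didn't resolve that difference. The light touch was at or just above the force that starts the button moving.
- **Everything else:** Comparing the first pictures with those taken after the presses showed changes only at the lever, the robot and its shadow. The red button, the empty block's lever, the purple look-alike and the goods appear undisturbed. I took no picture after the height check.

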